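Push the parcel carton home in the taping jig and throw the hold-down clamp

ROBOT

A 6-joint arm with a two-finger parallel gripper is mounted at the origin on the work surface. World frame = base frame: x ahead of the robot, y to its left, z up, the work surface at z = 0. Lengths are in mm, angles in rad, forces in N, time in s.
With the tool pointing down it reaches from about 350 to 775 mm from the base axis. Payload 7.3 kg.
Tool frame: the origin (TCP) lies midway between the tips of the shut fingers; the grasp point (between the pads) lies 19 mm behind it; z points along the fingers, y is the line along which they close (so a half turn about z gives the same grasp; the last joint's range is limited). The gripper opens to 92 mm and grips with 3 to 60 N. Pads are 19 mm wide; open, the fingers measure 130 mm over their backs; the gripper's body (75 mm by 190 mm) begins 47 mm behind the grasp point.
Start: joints at [-1.375, 0.342, 1.524, -0, 1.275, -0.146], TCP at [175.994, -494.642, 226.741] pointing down, gripper open.
Joint ranges: [-2.53, 2.53], [-0.77, 2.02], [0.04, 2.7], [-1, 4.14], [0.28, 2.66], [-3.11, 3.11]. Speed limits (rad/s): [2.57, 2.57, 3.14, 3.14, 3.14, 3.14].

INTERFACE

Orientations are given as [roll, pitch, yaw] about the fixed x, y, z axes, in that order (R = Rz(yaw) Ry(pitch) Rx(roll)).
In Python, from plant import get_obs, capture, camera_model, close_job, search_frame, regions_of, pinpoint gives the robot as it stands. The module is installed in compiled form; this text tells all that it offers.
- The arm moves only by the shell command python3 -m pendant 'ROWS'. ROWS is JSON, one flat list of numbers, 7 for each row, row after row: the shift along the tool's x, y, z in units of 30 mm (1.0 is 30 mm), then the turn, a rotation vector about the tool's x, y, z in units of 4 degrees (1.0 is 4 degrees), then the closure, from -1 (fully open) to 1 (shut), so that 0 is half open. In form: [dx, dy, dz, wx, wy, wz, gripper, dx, dy, dz, wx, wy, wz, gripper, ...]. A call has 1 to 12 rows; each row shifts and turns the commanded pose from where the row before left it, along the tool's axes as they then stand; what a row does not reach is not made up. A row lasts 1/10 s, in which the tool goes at most 50 mm and 8.59 degrees, less where a joint would pass 70% of its speed; a pose out of reach is approached as far as the arm can. A call with a number of a shift or a turn outside -1 to 1 is refused whole. A call with a gripper value outside its range is refused whole. The fingers move at their own pace and stop on an object; the grip force is fixed at half the most. Time passes only in rows, so rows that do not move let the fingers close. It gives the time, the measured TCP pose, the force, the opening and the grip force at its end, in the units of the state.
- get_obs(): the state, without advancing time (a new reading comes with each control period).
- capture(name): name is "side" or "top" or "wrist"; returns the picture (420x560x3 uint8, red, green, blue); there is no depth.
- camera_model(name): a dict with "fov_y" (degrees; the focal length in pixels is half the picture's height over the tangent of half this angle, whatever the lens; pixels are square), "cx", "cy" (the principal point, pixels), "pose" (4x4, takes a point from camera to world coordinates). Camera axes: x right, y up, looking along -z (the intrinsics and any distortion apply to the point x, -y, -z); pixel columns grow to the right and rows downward; lengths in mm; the calibration is good to about 2 mm. A picture is of the moment at which its call begins: read the wrist's pose just before it. camera_model takes no time and is no camera call; for the wrist camera it gives the pose at the moment of the call.
- close_job(): hands the job in; it is judged then, once.
Trained networks look in the newest picture that a camera, given by its name, has taken for a name from the list of things; names that differ only in an ending like _2 or _b are one class to them, and where a whole thing is asked for, a point or a joint stands for the part that bears it (a point fixed in the world has none). Each returns a list of dicts, best first, with "score" (0 to 1); they miss things now and then, are a little off and sometimes report something else, mostly with a low value. They report only what shows in the picture. A call takes as long as a camera call. They do not tell look-alikes from the thing itself.
- search_frame(camera, thing): "location" ([column, row] in pixels, amid what is visible of it).
- regions_of(camera, thing): "pixels" (420x560 bool, what is visible of it) and "location" ([column, row] in pixels, amid what is visible of it).
- pinpoint(camera, thing): "location" ([column, row] in pixels: a listed point, or the origin of a listed thing).
The state is a dict: "time": time; "joint_positions": joint angles; "dq": joint speeds; "tau": joint torques, N m; "tool_pos": TCP position; "tcp_rot": TCP orientation; "contact_force": force on the tool from outside, world axes, zero at the start; "moment": the same for the moment, N m; "grip_width": finger opening in mm; "finger_force": force on a finger pad.
Only numpy, scipy, OpenCV 4.12 (cv2) and the standard library are available. Lean on these libraries where they do the work, as an engineer would, in place of code of your own. Each camera call takes 0.05 s, during which the arm holds its last target. There are 200 camera calls.

TASK

Get the small cardboard carton ready for taping: push it with the fingers along its channel in the plywood jig until its end is fully home against the end stop, without lifting or tipping it out of the channel. Then push the handle of the hold-down clamp over past centre so that it snaps across and its rubber foot holds the carton down. Leave the other things on the table where they are.

Things in the scene. Friction and masses are not known exactly. Their poses are not given: they have to be found in the camera images.
- jig: Plywood taping jig, fixed; place and yaw differ each time. Origin on the table surface; all jig x, y, z here are in its frame. Base 12 mm thick, x -95 to +55, y -185 to +125 mm. A channel for the carton runs along y, centred on x = 0, floor at z 12 mm. A steel clamp bracket stands at x -69 to -47, y 45 to 75 mm, up to z 87 mm.
- channel_mouth (a point): Open -y end of the channel, at jig x 0, y -185, z 12 mm (on its floor). Two wooden rails, 66 mm apart inside, each 10 mm wide, tops at z 28 mm, run from here to y +105 mm.
- stop_face (a point): Middle of the end stop's inner face, at jig x 0, y +100, z 30 mm. The stop is a wooden block 86 mm wide that closes the +y end of the channel, top at z 48 mm.
- carton: Brown cardboard carton, loose, 0.14 to 0.28 kg, 60 (x) x 150 (y) x 45 (z) mm. Origin at the centre of its underside, on the channel floor; its axes agree with the jig's. Starts 45 to 95 mm short of the stop; fully home its +y end touches the stop and its origin is at jig y +25 mm. Push its -y end face towards jig +y; sliding takes 1 to 3 N.
- clamp (a joint): Clamp lever, rad. 0 = open: handle leans about 30 degrees back to jig -x, pressing arm raised. Grows as the handle is pushed to jig +x. A spring drives it away from its centre, at about 0.53 rad, either way (about 3 N at the handle's end), so past centre it snaps on by itself. 1.05 = clamped, foot on the carton; 1.15 = lower stop, reached only with no carton under the foot.
- clamp_hinge (a point): Axis of the clamp lever, parallel to the jig's y axis: at jig x -58, y +60, z +75 mm. The lever turns in the plane y = +60 mm. Fixed to the jig.
- handle_end (a point): Near the handle's end, on its axis, 100 mm from the hinge; moves with the lever. Steel rod with a black grip 18 mm thick over its outer part, from 33 to 109 mm from the hinge (round ends). Open, this point is 50 mm to jig -x of the hinge and 87 mm above it; clamped, 50 mm to +x and 87 mm above.
- clamp_foot (a point): Centre of the underside of the clamp's rubber foot, 19 mm across, on a steel arm 58 mm long that turns with the lever. Clamped, the foot presses on the carton's top with about 6 N, at jig x 0, y +60 mm; open, it is about 50 mm clear of the carton.
- tape_roll: Bystander, loose: roll of clear tape lying flat, 96 mm across, 24 mm high. Origin at its underside, at its centre.
- glue_stick: Bystander, loose: white glue stick standing upright, 28 mm across, 100 mm high. Origin at its underside, at its centre.
- marker: Bystander, loose: grey marker pen lying flat, 120 x 16 x 14 mm. Origin at its underside, at its centre.
- scissors: Bystander, loose: scissors lying flat, about 160 x 75 mm, 10 mm high. Origin at its underside, near its pivot.
- tin: Bystander, loose: food tin standing upright, 74 mm across, 110 mm high. Origin at its underside, at its centre.
- jar: Bystander, loose: jar standing upright, 68 mm across, 90 mm high. Origin at its underside, at its centre.
- soap_box: Bystander, loose: small white box lying flat, 60 x 95 x 35 mm. Origin at its underside, at its centre.
Things that resemble listed ones, but are neither listed nor needed, are in the scene too. There is more than one size of the carton; the job needs the middle-sized.

How it is judged:
By the outcome, as a careful person would: the job done as asked, in the order asked, and still so for the second after the job is handed in, with the robot touching nothing.
It also fails if it takes over 45 s, if anything falls off the work surface, if the arm or the gripper's body presses on something with over 40 N, if the wrist force passes 120 N, or if a joint passes its speed limit or range.

## Working session

There is one attempt and no reset: what is moved stays moved. The work goes in short steps, Python scripts to look and compute and a shell command to move; the robot and the scene stay as the last step left them, time stands still between calls to the robot, and variables do not carry over. Pictures are saved under pics/ and viewed, at most 10 in all, crops included, and the job is handed in when it is done.

```bash
mkdir -p pics; cat > h.py <<'E'
import numpy as np, cv2
from plant import *
def cap(n,f):
    im=capture(n); cv2.imwrite('pics/'+f,im[:,:,::-1]); return im
E
python3 - <<'E'
from h import *
for n in ('top','side'):
    m=camera_model(n); print(n,{k:(np.round(v,3).tolist() if k=='pose' else v) for k,v in m.items()})
    cap(n,n+'0.png')
    for t in ('channel_mouth','stop_face','clamp_hinge','handle_end','clamp_foot','carton','jig'):
        print(t,[(np.round(d['location']).tolist(),round(d['score'],2)) for d in pinpoint(n,t)][:4])
print(get_obs())
E
```

```text
top {'fov_y': 48.408835330660295, 'cx': 277.69654892550875, 'cy': 211.42373470833215, 'pose': [[0.013, 0.998, -0.065, 438.694], [-1.0, 0.012, -0.015, 7.197], [-0.014, 0.065, 0.998, 1386.056], [0.0, 0.0, 0.0, 1.0]]}
channel_mouth [([345.0, 194.0], 0.82)]
stop_face [([251.0, 199.0], 0.84), ([346.0, 196.0], 0.74)]
clamp_hinge [([262.0, 218.0], 0.55)]
handle_end [([265.0, 237.0], 0.71)]
clamp_foot []
carton [([301.0, 196.0], 0.82), ([225.0, 285.0], 0.8), ([216.0, 151.0], 0.65)]
jig [([286.0, 200.0], 0.84), ([252.0, 166.0], 0.55)]
side {'fov_y': 42.149922512998614, 'cx': 276.81910614996497, 'cy': 209.1244326764923, 'pose': [[0.96, 0.17, -0.222, 218.019], [-0.279, 0.544, -0.791, -1070.149], [-0.014, 0.822, 0.57, 874.489], [0.0, 0.0, 0.0, 1.0]]}
channel_mouth [([323.0, 274.0], 0.68), ([320.0, 208.0], 0.28)]
stop_face [([279.0, 209.0], 0.6), ([341.0, 236.0], 0.47)]
clamp_hinge [([266.0, 204.0], 0.58)]
handle_end [([247.0, 182.0], 0.89)]
clamp_foot [([276.0, 186.0], 0.59), ([340.0, 237.0], 0.31)]
carton [([188.0, 217.0], 0.94), ([317.0, 188.0], 0.78), ([296.0, 242.0], 0.64), ([246.0, 182.0], 0.27)]
jig [([291.0, 238.0], 0.83)]
{'time': 0.8, 'joint_positions': array([-1.37496938e+00,  3.42000374e-01,  1.52410541e+00, -3.25679195e-06,
        1.27540393e+00, -1.46016149e-01]), 'dq': array([ 9.32204994e-06,  5.62536800e-04,  8.41776682e-04,  2.22508445e-06,
       -8.35942483e-04,  6.43028187e-04]), 'tau': array([ 6.40801245e-04, -4.31086028e+01, -2.44466901e+01,  7.20204413e-02,
        4.81553085e-02,  1.46488594e-05]), 'tool_pos': array([ 176.0076545 , -494.63329145,  226.73842311]), 'tcp_rot': array([3.14151105e+00, 1.51507672e-05, 3.41844042e-01]), 'contact_force': array([ 0.38141074, -0.05124887, -1.28650926]), 'moment': array([-0.02080553,  0.01146858, -0.06142633]), 'finger_force': 0.0, 'grip_width': 92.26522369306143}
```

View pics/top0.png

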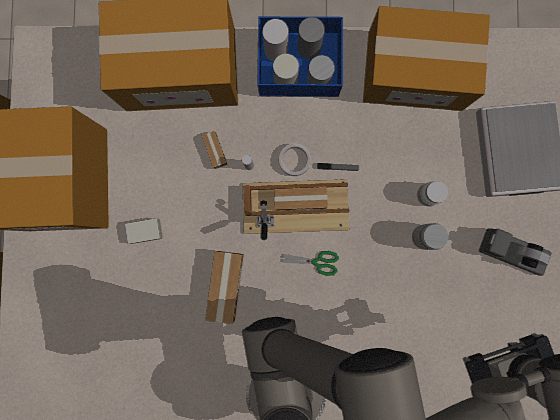

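View pics/side0.png

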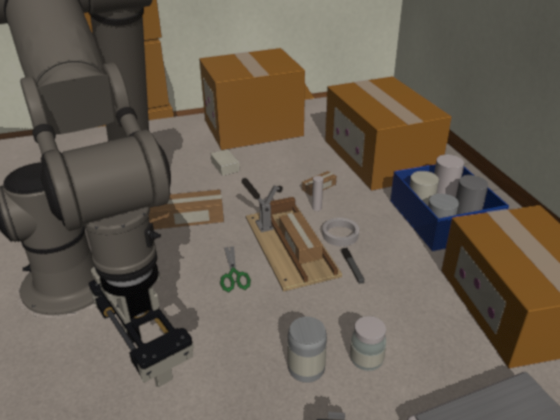

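Top view: the jig is at (296,207), with the stop at its left end and the clamp handle at (264,222), leaning towards the robot.

Carton candidates in the top view:
- (301,196), lying in the jig channel.
- (225,287), larger, on the table.
- (213,149), smaller, on the table.

The channel one is mid-sized and sits where the description puts it. I'll fit the jig pose and confirm in an enlarged crop.

```bash
cat >> h.py <<'E'
from scipy.optimize import least_squares
def proj(m,P):
    P=np.atleast_2d(P); T=np.linalg.inv(m['pose']); c=P@T[:3,:3].T+T[:3,3]
    f=210/np.tan(np.radians(m['fov_y']/2))
    return np.c_[m['cx']-f*c[:,0]/c[:,2], m['cy']+f*c[:,1]/c[:,2]]
def j2w(p,P):
    c,s=np.cos(p[2]),np.sin(p[2]); P=np.atleast_2d(np.array(P,float))
    return np.c_[p[0]+c*P[:,0]-s*P[:,1],p[1]+s*P[:,0]+c*P[:,1],P[:,2]]
E
python3 - <<'E'
from h import *
t,s=camera_model('top'),camera_model('side')
J={'m':[0,-185,12],'s':[0,100,30],'h':[-58,60,75],'e':[-108,60,162],'j':[0,0,0],'f':[-28,60,140]}
ob=[(t,'m',345,194),(t,'s',251,199),(t,'h',262,218),(t,'e',265,237),(t,'j',286,200),(s,'m',323,274),(s,'s',279,209),(s,'h',266,204),(s,'e',247,182),(s,'j',291,238)]
def r(p): return np.concatenate([proj(m,j2w(p,J[k]))[0]-[u,v] for m,k,u,v in ob])
q=least_squares(r,[480,0,0],loss='soft_l1'); p=q.x; print(p, np.round(r(p).reshape(-1,2),1).tolist())
# carton y
def rc(y): return np.r_[proj(t,j2w(p,[0,y[0],12]))[0]-[301,196],proj(s,j2w(p,[0,y[0],12]))[0]-[296,242]]
print('carton y',least_squares(rc,[-40]).x)
S=[]
for n,m in (('top',t),('side',s)):
    im=cv2.imread(f'pics/{n}0.png'); k=6 if n=='top' else 5
    x0,y0,w,h=(232,172,130,75) if n=='top' else (225,170,130,125)
    c=cv2.resize(im[y0:y0+h,x0:x0+w],None,fx=k,fy=k,interpolation=cv2.INTER_CUBIC)
    cc=[[-95,-185,12],[55,-185,12],[55,125,12],[-95,125,12]]
    a=((proj(m,j2w(p,cc))-[x0,y0]+.5)*k).astype(int); cv2.polylines(c,[a],True,(0,0,255),1)
    for z in J.values():
        cv2.circle(c,tuple(((proj(m,j2w(p,z))[0]-[x0,y0]+.5)*k).astype(int).tolist()),3,(0,255,0),1)
    cv2.imwrite(f'pics/crop_{n}.png',c)
E
```

```text
[5.65801161e+02 8.53658524e+00 7.99632370e-02] [[1.9, 0.6], [-0.9, 1.6], [2.4, 0.8], [-0.8, -0.8], [-1.7, -0.8], [0.9, 3.6], [1.2, -1.6], [-1.3, 1.9], [-2.2, -0.7], [3.0, -1.1]]
carton y [-42.65505556]
```

View pics/crop_top.png

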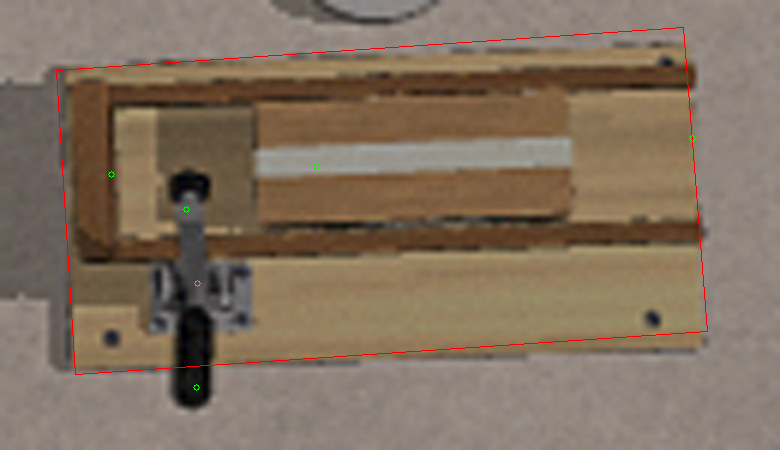

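View pics/crop_side.png

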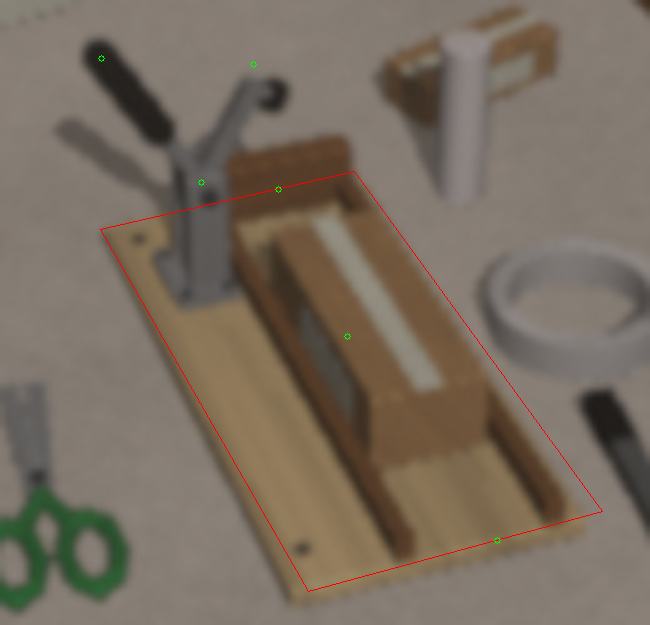

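The crops confirm it: the carton in the channel (top (301,196)) is mid-sized, larger than the one by the glue stick and smaller than the big one near the robot. The red outline sits a little off the jig's corners, so I'll refine the fit using corners read from the crops.

```bash
python3 - <<'E'
from h import *
t,s=camera_model('top'),camera_model('side')
T=lambda u,v:(u/6+232-.5,v/6+172-.5); S=lambda u,v:(u/5+225-.5,v/5+170-.5)
ob=[(t,[55,-185,12],T(690,42)),(t,[-95,-185,12],T(706,347)),(t,[-95,125,12],T(72,370)),(t,[55,125,12],T(66,72)),
(t,[38,-185,28],T(694,75)),(t,[-38,-185,28],T(702,229)),(t,[-108,60,162],T(193,390)),
(s,[-95,-185,12],S(297,591)),(s,[55,-185,12],S(582,525)),(s,[-95,125,12],S(101,227)),(s,[38,-185,28],S(556,510)),(s,[-38,-185,28],S(403,548)),
(s,[-108,60,162],S(101,56)),(s,[-43,100,48],S(232,155)),(s,[43,100,48],S(350,140))]
def r(p): return np.concatenate([proj(m,j2w(p,P))[0]-o for m,P,o in ob])
p=least_squares(r,[565,8,.08],loss='soft_l1').x; print(p,np.round(r(p).reshape(-1,2),1).tolist())
ce=[(t,[30,-75,57],T(571,95)),(t,[-30,-75,57],T(571,215)),(t,[30,75,57],T(253,98)),(t,[-30,75,57],T(258,222)),(s,[-30,-75,57],S(368,405)),(s,[30,-75,57],S(486,382))]
def rc(y): return np.concatenate([proj(m,j2w(p,np.add(P,[0,y[0],0])))[0]-o for m,P,o in ce])
q=least_squares(rc,[-40]); y=q.x[0]; print('carton y',y,np.round(q.fun.reshape(-1,2),1).tolist())
for n,P in dict(above=[0,-185,150],behind=[0,y-75-25,25],home=[0,-50-9.5,25],pre=[-160,60,138],open_contact=[-95,60,138],centre=[-58,60,138]).items(): print(n,np.round(j2w(p,P)[0],1))
for n in ('tin','jar','glue_stick','tape_roll'):
    print(n,[(np.round(d['location']).tolist(),round(d['score'],2)) for d in pinpoint('top',n)][:3])
np.save('p.npy',p)
E
```

```text
[5.63359498e+02 7.05061427e+00 4.70330117e-02] [[0.2, 0.5], [-0.2, 0.4], [-0.0, 0.2], [-0.5, -0.8], [0.5, 0.0], [0.4, 0.3], [-0.3, -0.1], [-1.4, 0.5], [1.3, -1.0], [0.3, -0.0], [0.3, -1.5], [0.6, -1.7], [-0.3, 0.2], [-5.4, 4.7], [0.9, 1.6]]
carton y -44.70771681795015 [[-0.3, -1.0], [0.5, -0.1], [0.2, 0.4], [0.1, 0.6], [0.9, -0.5], [0.7, -1.2]]
above [ 572.1 -177.7  150. ]
behind [ 570.2 -137.5   25. ]
home [566.2 -52.4  25. ]
pre [400.7  59.5 138. ]
open_contact [465.6  62.5 138. ]
centre [502.6  64.3 138. ]
tin [([425.0, 237.0], 0.98)]
jar [([425.0, 193.0], 0.86)]
glue_stick [([249.0, 163.0], 0.44)]
tape_roll [([292.0, 160.0], 0.94), ([345.0, 198.0], 0.26)]
```

```bash
python3 -m pendant '[0,0,0,0,0,-1,1, 0,0,0,0,0,-1,1, 0,0,0,0,0,-1,1, 0,0,0,0,0,-1,1, 0,0,0,0,0,-1,1, 0,0,0,0,0,-1,1, 0,0,0,0,0,-1,1, 0,0,0,0,0,-1,1, 0,0,0,0,0,-1,1, 0,0,0,0,0,-1,1, 0,0,0,0,0,-1,1, 0,0,0,0,0,-1,1]'
python3 -m pendant '[0,0,0,0,0,-1,1, 0,0,0,0,0,-1,1, 0,0,0,0,0,-1,1, 0,0,0,0,0,-1,1, 0,0,0,0,0,-1,1, 0,0,0,0,0,-1,1, 0,0,0,0,0,-0.28,1]'
python3 -m pendant '[0.6,0.9,0,0,0,0,1, 0.7,0.95,0,0,0,0,1, 0.7,0.95,0,0,0,0,1, 0.7,0.95,0,0,0,0,1, 0.7,0.95,0,0,0,0,1, 0.7,0.95,0,0,0,0,1, 0.7,0.95,0,0,0,0,1, 0.7,0.95,0,0,0,0,1, 0.7,0.95,0,0,0,0,1, 0.7,0.95,0,0,0,0,1, 0.7,0.95,0,0,0,0,1, 0.7,0.95,0,0,0,0,1]'
python3 - <<'E'
from h import *
o=get_obs(); p=np.load('p.npy'); P=o['tool_pos']
c,s=np.cos(p[2]),np.sin(p[2]); d=P[:2]-p[:2]; print(o['time'],'jig xyz',c*d[0]+s*d[1],-s*d[0]+c*d[1],P[2],o['tcp_rot'],o['grip_width'])
E
```

```text
time: 2.2
tool_pos: [176.0, -494.7, 226.7]
tcp_rot: [3.142, 0.0, 1.182]
contact_force: [-0.4, -0.3, 0.2]
grip_width: 1.7
finger_force: 0.0
time: 2.9
tool_pos: [176.0, -494.6, 226.7]
tcp_rot: [3.142, 0.0, 1.619]
contact_force: [-0.8, -0.1, 0.1]
grip_width: 0.4
finger_force: 0.0
time: 4.1
tool_pos: [505.4, -228.8, 226.8]
tcp_rot: [3.141, 0.0, 1.617]
contact_force: [0.4, -0.1, 0.2]
grip_width: 0.7
finger_force: 0.0
4.1 jig xyz -68.94982143222602 -232.84295841097568 226.78472652237681 [3.14143844e+00 2.39989597e-04 1.61678820e+00] 0.7083820596674946
```

```bash
python3 -m pendant '[0.9,0.8,0,0,0,0,1, 0.8,0.8,0,0,0,0,1, 0.8,0.7,0.6,0,0,0,1, 0,0,1,0,0,0,1, 0,0,1,0,0,0,1, 0,0,1,0,0,0,1, 0,0,0.8,0,0,0,1, 0,0,0,0,0,0,1]'
python3 - <<'E'
from h import *
cap('side','s1.png'); cv2.imwrite('pics/s1c.png',cv2.resize(cv2.imread('pics/s1.png')[120:320,200:400],None,fx=3,fy=3))
E
```

```text
time: 4.9
tool_pos: [567.6, -150.8, 91.3]
tcp_rot: [-3.135, -0.003, 1.617]
contact_force: [-0.7, -0.2, -0.3]
grip_width: 0.1
finger_force: 0.0
```

View pics/s1c.png

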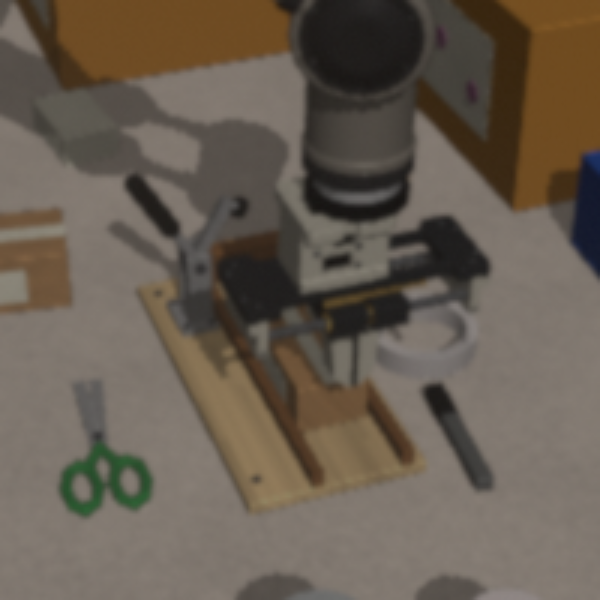

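Side crop: the shut fingers at about (345,375) in the crop hang centred over the channel, just short of the carton's near end. Nothing is touched. Next I'll descend behind the carton and start the push.

```bash
python3 -m pendant '[0,0.1,0.9,0,0,0,1, 0,0,0.8,0,0,0,1, 0,0,0.4,0,0,0,1, 0,0,0,0,0,0,1, 0.3,0,0,0,0,0,1, 0.3,0,0,0,0,0,1]'
python3 -m pendant '[0.2,0,0,0,0,0,1, 0.2,0,0,0,0,0,1, 0.2,0,0,0,0,0,1, 0.2,0,0,0,0,0,1, 0.2,0,0,0,0,0,1, 0.2,0,0,0,0,0,1, 0.2,0,0,0,0,0,1, 0.2,0,0,0,0,0,1]'
```

```text
time: 5.55
tool_pos: [572.8, -133.4, 33.3]
tcp_rot: [3.139, 0.001, 1.617]
contact_force: [0.6, 0.5, -0.4]
grip_width: 0.4
finger_force: 0.0
time: 6.35
tool_pos: [569.6, -85.2, 31.7]
tcp_rot: [-3.142, 0.0, 1.618]
contact_force: [-0.7, -1.6, 1.4]
grip_width: 0.3
finger_force: 0.7
```

```bash
python3 -m pendant '[0.15,0,0,0,0,0,1, 0.15,0,0,0,0,0,1, 0.15,0,0,0,0,0,1, 0.15,0,0,0,0,0,1, 0.15,0,0,0,0,0,1, 0.1,0,0,0,0,0,1, 0.05,0,0,0,0,0,1, 0,0,0,0,0,0,1]'
python3 -m pendant '[0.05,0,0,0,0,0,1, 0.05,0,0,0,0,0,1, 0.05,0,0,0,0,0,1]'
```

```text
time: 7.15
tool_pos: [568.2, -58.3, 31.6]
tcp_rot: [-3.141, -0.0, 1.618]
contact_force: [-0.6, -0.1, 0.2]
grip_width: 0.4
finger_force: 0.0
time: 7.45
tool_pos: [568.1, -54.2, 31.6]
tcp_rot: [-3.141, 0.0, 1.618]
contact_force: [-0.3, -0.6, -0.4]
grip_width: 0.3
finger_force: 0.3
```

```bash
python3 -m pendant '[0.05,0,0,0,0,0,1, 0.05,0,0,0,0,0,1]'
python3 -m pendant '[0.05,0,0,0,0,0,1, 0.05,0,0,0,0,0,1]'
```

```text
time: 7.65
tool_pos: [568.2, -52.7, 31.9]
tcp_rot: [3.141, 0.003, 1.619]
contact_force: [-0.6, -12.2, -0.6]
grip_width: 0.3
finger_force: 6.6
time: 7.85
tool_pos: [568.4, -52.7, 32.2]
tcp_rot: [3.141, 0.007, 1.619]
contact_force: [-2.7, -25.9, 1.3]
grip_width: 0.7
finger_force: 12.9
```

```bash
python3 -m pendant '[0.05,0,0,0,0,0,1, 0.05,0,0,0,0,0,1]'
```

```text
time: 8.05
tool_pos: [568.6, -52.6, 32.6]
tcp_rot: [3.14, 0.011, 1.62]
contact_force: [-4.4, -38.2, 1.0]
grip_width: 0.2
finger_force: 19.1
```

The force climbed to 38 N with no movement at y -52.6 (predicted -52.4), so the carton is home. Next I'll retreat and go round to the handle's far side.

```bash
python3 -m pendant '[-0.6,0,0,0,0,0,1, -0.8,0,0,0,0,0,1, 0,0,-0.6,0,0,0,1, 0,0,-0.9,0,0,0,1, 0,0,-0.9,0,0,0,1, 0,0,-0.8,0,0,0,1, 0,-0.8,-0.3,0,0,0,1, 0,-0.9,0,0,0,0,1, 0,-0.9,0,0,0,0,1, 0,-0.9,0,0,0,0,1, 0,-0.9,0,0,0,0,1, 0,-0.9,0,0,0,0,1]'
python3 - <<'E'
from h import *
cap('top','t2.png'); t=camera_model('top'); p=np.load('p.npy'); o=get_obs(); d=o['tool_pos'][:2]-p[:2]; c,s=np.cos(p[2]),np.sin(p[2])
print('jig',c*d[0]+s*d[1],-s*d[0]+c*d[1],o['tool_pos'][2])
k=6; im=cv2.imread('pics/t2.png')[172:247,232:362]; im=cv2.resize(im,None,fx=k,fy=k,interpolation=cv2.INTER_CUBIC)
a=((proj(t,j2w(p,[[30,-50,57],[30,100,57],[-30,100,57],[-30,-50,57]]))-[232,172]+.5)*k).astype(int); cv2.polylines(im,[a],True,(0,0,255),1); cv2.imwrite('pics/t2c.png',im)
E
```

```text
time: 9.25
tool_pos: [409.8, -94.4, 136.8]
tcp_rot: [3.141, 0.0, 1.618]
contact_force: [0.3, -0.5, 1.0]
grip_width: 0.7
finger_force: 0.0
jig -162.33834188456277 -93.04542282875029 136.2622360534875
```

View pics/t2c.png

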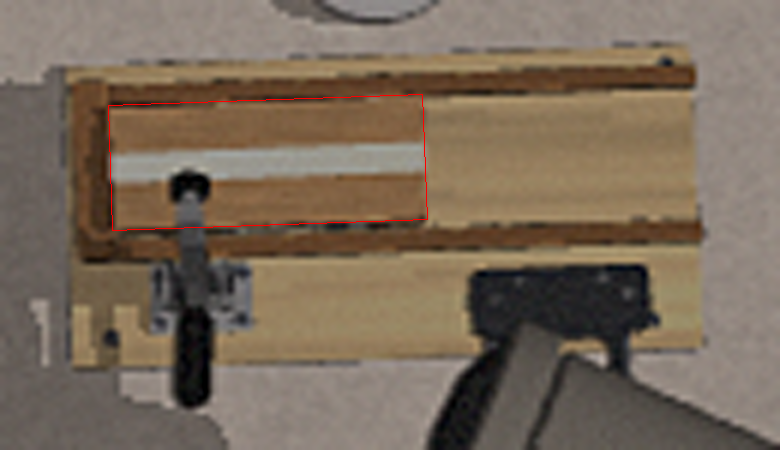

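The red outline is the predicted home pose. The carton fills it, with its end at (110,165) in the crop against the stop. The clamp is still open. Now I'll go behind the handle and push.

```bash
python3 -m pendant '[0.8,0,0,0,0,0,1, 0.9,0,0,0,0,0,1, 0.9,0,0,0,0,0,1, 0.9,0,0,0,0,0,1, 0.9,0,0,0,0,0,1, 0.7,0,0,0,0,0,1, 0,0,0,0,0,0,1]'
python3 -m pendant '[0,0.3,0,0,0,0,1, 0,0.3,0,0,0,0,1, 0,0.2,0,0,0,0,1, 0,0.2,0,0,0,0,1, 0,0.2,0,0,0,0,1, 0,0.2,0,0,0,0,1, 0,0.2,0,0,0,0,1]'
```

```text
time: 10.0
tool_pos: [403.4, 60.1, 136.8]
tcp_rot: [3.142, -0.001, 1.621]
contact_force: [0.2, -0.9, 0.3]
grip_width: 0.5
finger_force: 0.0
time: 10.7
tool_pos: [451.7, 59.8, 136.6]
tcp_rot: [-3.14, 0.0, 1.617]
contact_force: [-2.0, -0.2, 2.5]
grip_width: 0.5
finger_force: 1.7
```

```bash
python3 -m pendant '[0,0.2,0,0,0,0,1, 0,0.2,0,0,0,0,1, 0,0.2,0,0,0,0,1, 0,0.2,0,0,0,0,1, 0,0.2,0,0,0,0,1, 0,0.2,0,0,0,0,1, 0,0.15,0,0,0,0,1]'
python3 - <<'E'
from h import *
cap('side','s3.png'); cv2.imwrite('pics/s3c.png',cv2.resize(cv2.imread('pics/s3.png')[120:320,200:400],None,fx=3,fy=3))
E
```

```text
time: 11.4
tool_pos: [492.8, 62.4, 136.7]
tcp_rot: [3.141, 0.0, 1.618]
contact_force: [-0.2, 1.3, -0.6]
grip_width: 0.4
finger_force: 0.0
```

View pics/s3c.png

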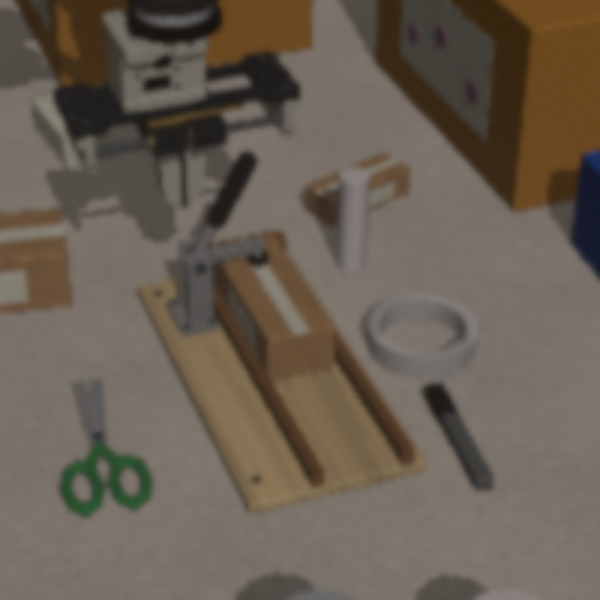

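The clamp has snapped over: the handle leans to jig +x at (235,185) in the crop, and the foot is on the carton at (258,258). I'll retreat clear and take a last look.

```bash
python3 -m pendant '[0,-0.6,0,0,0,0,1, 0,-0.8,0,0,0,0,1, 0,-0.8,-0.5,0,0,0,1, 0,-0.5,-0.7,0,0,0,1, 0,0,-0.6,0,0,0,1, 0,0,0,0,0,0,1, 0,0,0,0,0,0,1, 0,0,0,0,0,0,1]'
python3 - <<'E'
from h import *
cap('top','t4.png'); t=camera_model('top'); p=np.load('p.npy')
k=6; im=cv2.imread('pics/t4.png')[172:247,232:362]; im=cv2.resize(im,None,fx=k,fy=k,interpolation=cv2.INTER_CUBIC)
a=((proj(t,j2w(p,[[30,-50,57],[30,100,57],[-30,100,57],[-30,-50,57]]))-[232,172]+.5)*k).astype(int); cv2.polylines(im,[a],True,(0,0,255),1)
cv2.circle(im,tuple(((proj(t,j2w(p,[-8,60,162]))[0]-[232,172]+.5)*k).astype(int).tolist()),4,(0,255,0),1); cv2.imwrite('pics/t4c.png',im)
E
```

```text
time: 12.25
tool_pos: [410.8, 58.6, 189.8]
tcp_rot: [-3.14, -0.0, 1.618]
contact_force: [-0.0, -0.7, -0.1]
grip_width: 0.4
finger_force: 0.0
```

View pics/t4c.png

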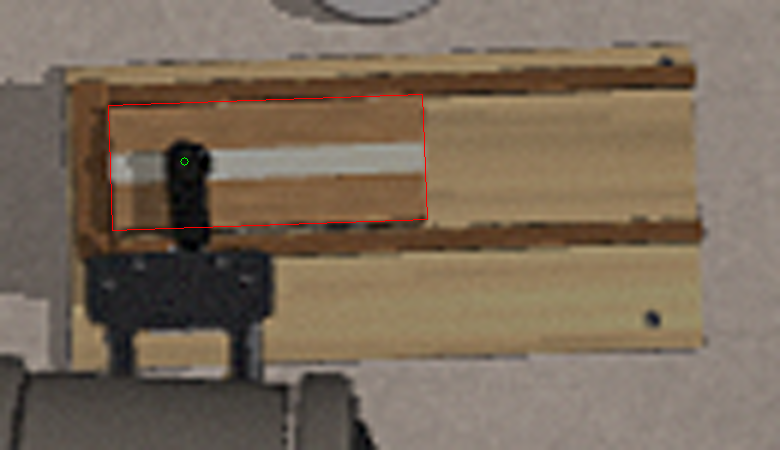

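The final picture shows the handle end at its clamped position (green mark at (184,161)), the carton still inside the home outline, and the robot clear of everything.

```bash
python3 -c "from plant import close_job; print(close_job())"
```

```text
the job is handed in; nothing more can be done
None
```

The middle-sized carton is fully home against the stop, the clamp has snapped over and its foot is holding the carton down, nothing else on the table was touched, and the job is handed in at about 12 s on the robot clock.

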